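Make up two watch service kits

TASK

Make up two kits from the tools on the bench. Blue tray, the case-opening kit: the case key with the wooden handle lying along the striped middle of the long bay, and the small tin flat on the round spot of the short bay. Yellow tray, the inspection kit: the brass tweezers lying along the striped middle of the long bay, and the eye loupe, wide end up, on the round spot of the short bay; leave the steel tweezers and the large tin where they are.

Things in the scene. Friction and masses are not known exactly. Their poses are not given: they have to be found in the camera images.
- blue_tray: Blue kit tray, fixed, 172 (own x) x 164 (own y) x 10 mm; own x points away from the robot within 0.2 rad. Origin: centre of underside. Floor 4 mm thick, walls 6 mm above it. Long bay (pale stripe) 164 x 76 mm inside, its length along x, centre at x 0, y +40 mm; short bay (pale round spot) 100 x 76 mm inside, its length along x, centre at x 0, y -40 mm. Narrow end pockets stay empty.
- yellow_tray: Yellow kit tray, fixed, 172 (own x) x 164 (own y) x 10 mm; own x points away from the robot within 0.2 rad. Origin: centre of underside. Floor 4 mm thick, walls 6 mm above it. Long bay (pale stripe) 164 x 76 mm inside, its length along x, centre at x 0, y +40 mm; short bay (pale round spot) 100 x 76 mm inside, its length along x, centre at x 0, y -40 mm. Narrow end pockets stay empty.
- wood_key: Case-back key: brown turned wooden handle with a steel head, 132 mm long along its own y, up to 31 mm wide along its own x, 33 mm high (to the fingers a bar 22 mm wide and 25 mm high; grip at mid-length). Origin: centre of its underside. 0.14 kg. It or tweezers on the left lie in front of a lamp shade that hangs from 0.37 m up, at x over 0.52, y 0.13 to 0.34.
- brass_tweezers: Brass (golden) tweezers lying flat on their side, 120 mm long along own y, 11 mm wide along own x, 10 mm high. Origin: centre of the underside. 22 g; grip across at mid-length.
- steel_tweezers: Steel (silver) tweezers of the same shape and size as the brass ones; not wanted, a bystander to leave alone. Origin: centre of the underside.
- eye_loupe: Black eye loupe, a round cup 38 mm in diameter at its wide upper rim, narrower below, 33 mm high, standing wide end up on a pale green bench mat 2 mm thick. Origin: centre of its underside. 30 g; grip just below the rim.
- small_tin: Small round aluminium tin with a glazed lid, 47 mm in diameter, 14 mm high, on the green mat. Origin: centre of its underside. 31 g. To the fingers it behaves like a 40 mm square block with sides along its own x and y: grip along one of those.
- large_tin: Large tin of the same make, 62 mm in diameter, 17 mm high, on the green mat; not wanted, a bystander to leave alone. Origin: centre of its underside.

How it is judged:
By the outcome, as a careful person would: the job done as asked, in the order asked, and still so for the second after the job is handed in, with the robot touching nothing.
It also fails if it takes over 96 s, if anything falls off the work surface, if the arm or the gripper's body presses on something with over 40 N, if the wrist force passes 120 N, or if a joint passes its speed limit or range.

ROBOT

A 7-joint arm with a two-finger parallel gripper is mounted at the origin on a cart in front of the work surface, level with it; the furniture and walls round the work are solid. World frame = base frame: x ahead of the robot, y to its left, z up, the work surface at z = 0. Lengths are in m, angles in rad, forces in N, time in s.
With the tool pointing down it reaches from about 0.35 to 0.9 m from the base axis. Payload 8.1 kg.
Tool frame: the origin (TCP) lies at the very end of the fingers, on their centre line; the grasp point (between the pads) lies 19 mm behind it (manip.grip_point_offset is the distance from the TCP to the grasp point, in m); z points along the fingers, y is the line along which they close (so a half turn about z gives the same grasp; the last joint's range is limited). The gripper opens to 85 mm and grips with 20 to 120 N. Pads are 22 mm wide; open, the fingers measure 114 mm over their backs; the gripper's body (76 mm by 85 mm) begins 54 mm behind the grasp point. The pads swing forward as they close: fully open they stand 13 mm farther back than shut.
Start: joints at [1.229, 0.434, 0.025, 1.573, -0.012, 1.134, -0.075], TCP at [0.148, -0.607, 0.231] pointing down, gripper open.
Joint ranges: [-2.62, 2.62], [-0.44, 2.09], [-1.27, 1.32], [0.08, 2.57], [-1.32, 4.46], [0.12, 2], [-2.74, 2.74]. Speed limits (rad/s): [2.22, 2.22, 3.01, 3.01, 3.14, 3.14, 3.14].

INTERFACE

Orientations are given as a rotation vector (axis times angle).
In Python, from rig import manip gives the robot as it stands.
- The arm moves only by the tool play_rows, never from a script. Its argument "targets" is a list that holds one entry, the list of rows, each a list of 4 numbers: the shift along the tool's x, y, z in shares of 100 cm (1.0 is 100 cm), then the turn about the tool's z in normalised numbers (1 is pi/2 rad). A call has 1 to 5 rows; each row is the pose to reach, as a shift and turn from the pose commanded when the call began, along the tool's axes at that moment; what a row does not reach only later rows make up. A row lasts 1/8 s, in which the tool goes at most 62.5 mm and 10.7 degrees, less where a joint would pass 70% of its speed; a pose out of reach is approached as far as the arm can. A shift or turn number past 1, either way, is cut back to 1. A call with a gripper value outside its range is refused whole. "grip" is the finger opening in cm, from 0 to 8.54, set as the call begins (left out, the last holds). The fingers move at their own pace and stop on an object; the grip force is fixed at half the most. Time passes only in rows, so rows that repeat a pose let the fingers close. It gives the time, the measured TCP pose, the force, the opening and the grip force at its end, in the units of the state.
- manip.get_state(): the state, without advancing time (a new reading comes with each control period).
- manip.grab_frame(name): name is "side" or "top" or "wrist"; returns the picture (420x560x3 uint8, blue, green, red); there is no depth.
- manip.camera_params(name): a dict with "mtx" (3x3 intrinsics, pixels), "origin" and "attitude" of the camera in the world. Camera axes: x right, y down, z forward; pixel columns grow to the right and rows downward; lengths in m; the calibration is good to about 2 mm. The wrist camera is an equidistant fisheye: a pixel r from the principal point sees the ray r / f radians off the axis. A picture is of the moment at which its call begins: read the wrist's pose just before it. camera_params takes no time and is no camera call; for the wrist camera it gives the pose at the moment of the call.
- manip.hand_in(): hands the job in; it is judged then, once.
Trained networks look in the newest picture that a camera, given by its name, has taken for a name from the list of things; names that differ only in an ending like _2 or _b are one class to them, and where a whole thing is asked for, a point or a joint stands for the part that bears it (a point fixed in the world has none). Each returns a list of dicts, best first, with "p" (0 to 1); they miss things now and then, are a little off and sometimes report something else, mostly with a low value. They report only what shows in the picture. A call takes as long as a camera call.
- manip.trace(camera, label): "region" (420x560 bool, what is visible of it) and "bbox" ([left, top, right, bottom] in pixels, round what is visible of it).
- manip.place_of(camera, label): "uv" ([column, row] in pixels: a listed point, or the origin of a listed thing).
The state is a dict: "t": time; "joint_positions": joint angles; "qvel": joint speeds; "joint_torque": joint torques, N m; "tool_pos": TCP position; "ee_rot": TCP orientation; "ft_force": force on the tool from outside, world axes, zero at the start; "ft_torque": the same for the moment, N m; "grip_width": finger opening in m; "finger_force": force on a finger pad.
Only numpy, scipy, OpenCV 4.12 (cv2) and the standard library are available. Lean on these libraries where they do the work, as an engineer would, in place of code of your own. Each camera call takes 0.05 s, during which the arm holds its last target. There are 200 camera calls.

## Working session

There is one attempt and no reset: what is moved stays moved. The work goes in short steps, Python scripts to look and compute and a tool call to move; the robot and the scene stay as the last step left them, time stands still between calls to the robot, and variables do not carry over. Pictures are saved under pics/ and viewed, at most 14 in all, crops included, and the job is handed in when it is done.

Besides the shell and the picture viewer there is one more tool, called after ">>>" as name([rows], argument=value, ...), one row to a line, values as JSON. play_rows: Moves the arm, as the interface text tells. Its arguments: {"type":"object","properties":{"targets":{"type":"array"},"grip":{"type":"number"}},"required":["targets"]}

```bash
ls; mkdir -p pics
python3 - <<'E'
from rig import manip
import cv2,numpy as np
for c in ("top","side"):
    cv2.imwrite(f"pics/{c}0.png",manip.grab_frame(c)); p=manip.camera_params(c); print(c,p)
s=manip.get_state(); print(s["t"],s["tool_pos"],s["ee_rot"],s["grip_width"]); print(manip.grip_point_offset)
E
```

```text
pics
top {'mtx': array([[412.81399727,   0.        , 281.83078028],
       [  0.        , 412.81399727, 210.74749956],
       [  0.        ,   0.        ,   1.        ]]), 'origin': array([ 0.41686305, -0.06106585,  1.27417217]), 'attitude': array([-2.14919747,  2.19561496, -0.13340035])}
side {'mtx': array([[385.52393046,   0.        , 274.74194964],
       [  0.        , 385.52393046, 210.27687053],
       [  0.        ,   0.        ,   1.        ]]), 'origin': array([0.50491921, 0.82915729, 0.65401022]), 'attitude': array([-0.01510784,  2.75717891, -1.46637189])}
0.1 [ 0.14768712 -0.60683712  0.23061223] [-3.11787450e+00 -3.73939178e-01  4.40820041e-04] 0.08535141303190032
0.0187
```

View pics/top0.png

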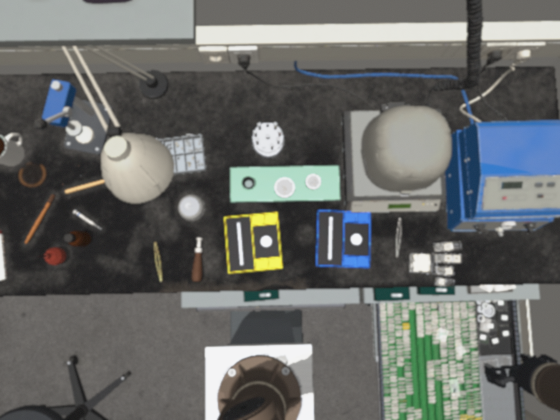

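View pics/side0.png

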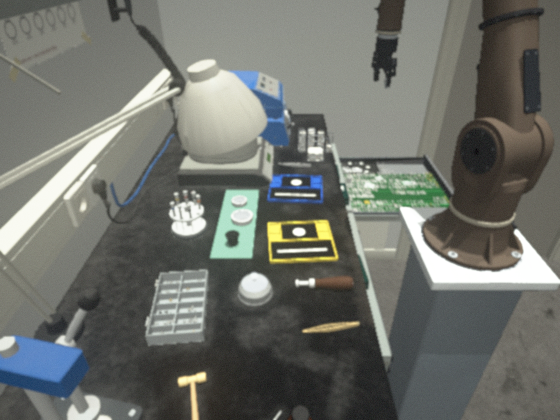

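Top: yellow tray (253,242), blue tray (343,239), key (198,258), brass tweezers (157,262), loupe (249,183), large tin (285,187) and small tin (313,182). Side view shows the same things in a row.

```bash
cat > h.py <<'E'
from rig import manip
import cv2,numpy as np
from scipy.spatial.transform import Rotation as R
def ray(c,uv,P=None):
    P=P or manip.camera_params(c); K=P["mtx"]; uv=np.atleast_2d(np.asarray(uv,float))
    v=(uv-K[:2,2])/np.array([K[0,0],K[1,1]])
    if c=="wrist":
        t=np.linalg.norm(v,axis=1,keepdims=True); d=np.c_[v/np.maximum(t,1e-9)*np.sin(t),np.cos(t)]
    else: d=np.c_[v,np.ones(len(v))]
    d/=np.linalg.norm(d,axis=1,keepdims=True)
    return np.array(P["origin"]),R.from_rotvec(P["attitude"]).apply(d)
def plane(c,uv,z,P=None):
    o,d=ray(c,uv,P); return o+d*((z-o[2])/d[:,2])[:,None]
def tri(rs):
    A=np.zeros((3,3));b=np.zeros(3)
    for o,d in rs:
        M=np.eye(3)-np.outer(d,d);A+=M;b+=M@o
    x=np.linalg.solve(A,b); return x,max(np.linalg.norm(np.cross(x-o,d)) for o,d in rs)
def axis(c,reg,z,P=None):
    """min-area rect of mask on plane z: centre, long dir angle, sizes"""
    v,u=np.nonzero(reg); p=plane(c,np.c_[u,v],z,P)[:,:2]
    (cx,cy),(w,h),a=cv2.minAreaRect((p*1000).astype(np.float32)); 
    if h>w:w,h,a=h,w,a+90
    return np.round([cx,cy,w,h],1),round((np.radians(a)+np.pi/2)%np.pi-np.pi/2,3)
E
python3 - <<'E'
from h import *
np.set_printoptions(precision=4,suppress=True)
for c in("top","side"): manip.grab_frame(c)
zz=dict(blue_tray=.01,yellow_tray=.01,wood_key=.012,brass_tweezers=.005,steel_tweezers=.005,eye_loupe=.033,small_tin=.014,large_tin=.017)
for n,z in zz.items():
    t=manip.place_of("top",n);s=manip.place_of("side",n)
    for a in t[:2]:
        for b in s[:2]:
            x,e=tri([(o,d[0]) for o,d in (ray("top",a["uv"]),ray("side",b["uv"]))]); print(n,round(a["p"],2),round(b["p"],2),x,"miss %.4f"%e, a["uv"])
    for c in("top","side"):
        m=manip.trace(c,n)
        if m: print("   ",c,round(m[0]["p"],2),*axis(c,m[0]["region"],z))
print(manip.get_state()["t"])
E
```

```text
blue_tray 0.89 0.88 [ 0.4619 -0.2707 -0.0024] miss 0.0016 [343.8, 239.0]
    top 0.71 [ 463.6 -266.9  172.   167.6] -0.064
    side 0.97 [ 464.8 -257.5  179.5  168.1] 1.489
    top 0.62 [460.5  12.4 172.3 166. ] 0.069
    side 0.75 [410.5 175.1 136.8  42.5] 0.006
wood_key 0.78 0.56 [ 0.4153  0.1752 -0.0092] miss 0.0011 [199.7, 257.5]
    top 0.63 [412.4 180.8 126.5  33.2] -0.001
    side 0.89 [408.8 177.2 131.5  42.3] 0.006
brass_tweezers 0.66 0.8 [ 0.4092  0.2966 -0.0083] miss 0.0063 [160.3, 258.7]
    side 0.83 [401.7 299.5 104.2  17.5] 0.208
steel_tweezers 0.46 0.59 [ 0.458  -0.4677 -0.1228] miss 0.0088 [396.1, 238.2]
steel_tweezers 0.46 0.42 [ 0.4614 -0.4316  0.0035] miss 0.0009 [396.1, 238.2]
steel_tweezers 0.35 0.59 [ 0.5424 -0.1537  0.0869] miss 0.0815 [311.3, 183.4]
steel_tweezers 0.35 0.42 [ 0.5394 -0.1502  0.1661] miss 0.0704 [311.3, 183.4]
    top 0.66 [ 433.6 -432.5    3.1    0. ] -0.052
    top 0.16 [414.  175.6 127.3  32.5] -0.023
    side 0.6 [640.6  36.9  68.7  31.8] -1.472
small_tin 0.64 0.73 [ 0.6398 -0.1789  0.0047] miss 0.0023 [312.6, 182.2]
    top 0.58 [ 644.4 -176.4   44.1   43.5] -0.028
large_tin 0.72 0.86 [ 0.6268 -0.0939 -0.0037] miss 0.0010 [285.4, 187.7]
    top 0.58 [627.6 -88.3  61.7  59.2] -0.803
    side 0.63 [624.7 -79.5  75.3  62.2] -1.57
1.8
```

Units first: shifts go in shares of 100 cm and turns go in shares of pi/2 rad. So 32.5 cm / 100 = 0.325, -26.8 cm / 100 = -0.268, 0.239 rad / 1.5708 = 0.1522.

>>> play_rows([
  [[0.325, -0.268, -0.07, 0.1522], [0.325, -0.268, -0.07, 0.1522], [0.325, -0.268, -0.07, 0.1522], [0.325, -0.268, -0.07, 0.1522], [0.325, -0.268, -0.07, 0.1522]],
])

```text
t: 2.42
tool_pos: [0.3335, -0.3588, 0.2832]
ee_rot: [3.141, -0.0, 0.001]
ft_force: [1.6, -1.4, 0.7]
grip_width: 0.0855
finger_force: 0.0
```

```bash
cat >> h.py <<'E'
def yaw(s=None):
    s=s or manip.get_state(); X=R.from_rotvec(s["ee_rot"]).as_matrix(); return np.arctan2(X[1,0],X[0,0])
def go(x,y,z,a):
    """shift (cm, tool axes) and turn from the present pose to world x,y,z, tool-x yaw a (half turns allowed by caller)"""
    s=manip.get_state(); M=R.from_rotvec(s["ee_rot"]); d=M.inv().apply(np.array([x,y,z])-s["tool_pos"])*100
    t=(yaw(s)-a+np.pi)%(2*np.pi)-np.pi
    print("t %.2f tcp"%s["t"],np.round(s["tool_pos"],4),"yaw %.3f"%yaw(s),"q",np.round(s["joint_positions"],2),"\n GO",np.round(d,2),round(t,3))
E
python3 -c "
from h import *
go(.40,-.27,.30,0);go(.41,.178,.25,0)
print(manip.camera_params('wrist'))"
```

```text
t 2.42 tcp [ 0.3335 -0.3588  0.2832] yaw -0.000 q [ 0.77  0.18 -0.07  1.81  0.01  1.16 -0.87] 
 GO [ 6.65 -8.88 -1.69] -0.0
t 2.42 tcp [ 0.3335 -0.3588  0.2832] yaw -0.000 q [ 0.77  0.18 -0.07  1.81  0.01  1.16 -0.87] 
 GO [  7.63 -53.68   3.28] -0.0
{'mtx': array([[325.1922621 ,   0.        , 277.43954803],
       [  0.        , 325.1922621 , 203.19359929],
       [  0.        ,   0.        ,   1.        ]]), 'origin': array([ 0.40427367, -0.35718715,  0.42621099]), 'attitude': array([ 2.06922528, -2.06980831, -0.29247917])}
```

Converted, -8.9 cm / 100 = -0.089, 6.65 cm / 100 = 0.0665.

>>> play_rows([
  [[0.0665, -0.089, -0.017, 0], [0.0665, -0.089, -0.017, 0], [0.0665, -0.089, -0.017, 0]],
])

```text
t: 2.8
tool_pos: [0.4018, -0.2679, 0.3004]
ee_rot: [-3.141, -0.011, -0.004]
ft_force: [0.3, -1.2, 0.6]
grip_width: 0.0856
finger_force: 0.0
```

```bash
cat >> h.py <<'E'
np.set_printoptions(precision=4,suppress=True)
def look(f=None):
    P=manip.camera_params("wrist"); im=manip.grab_frame("wrist")
    if f: cv2.imwrite(f,im)
    return P,im
def rep(P,zz):
    for n,z in zz.items():
        a=manip.place_of("wrist",n); m=manip.trace("wrist",n)
        if a: print(n,"place",round(a[0]["p"],2),plane("wrist",a[0]["uv"],0.002,P)[0][:2], np.round(a[0]["uv"]), "ray",*ray("wrist",a[0]["uv"],P)[1])
        if m: print("   trace",round(m[0]["p"],2),*axis("wrist",m[0]["region"],z,P))
E
python3 -c "
from h import *
P,_=look('pics/w1.png'); print(P['origin'])
rep(P,dict(blue_tray=.01,small_tin=.016,large_tin=.019,eye_loupe=.035))
go(.41,.178,.25,0)"
```

```text
[ 0.4723 -0.2659  0.4435]
blue_tray place 0.89 [ 0.4606 -0.2656] [277. 121.] ray [-0.0266  0.0006 -0.9996]
   trace 0.85 [ 463.5 -264.   173.3  165. ] -0.065
   trace 0.64 [ 623.  -177.    39.9   12.1] 1.49
large_tin place 0.77 [ 0.6256 -0.0842] [150.  12.] ray [ 0.3056  0.3624 -0.8805]
   trace 0.6 [616.2 -87.6  67.3  45.3] 1.413
eye_loupe place 0.83 [0.6342 0.0271] [85. 19.] ray [ 0.2922  0.5288 -0.7969]
   trace 0.97 [637.6  16.7  53.1  34.5] 1.357
t 3.25 tcp [ 0.3985 -0.2722  0.2994] yaw -0.002 q [ 0.61  0.16 -0.15  1.79  0.02  1.19 -1.11] 
 GO [  1.07 -45.02   4.94] -0.002
```

View pics/w1.png

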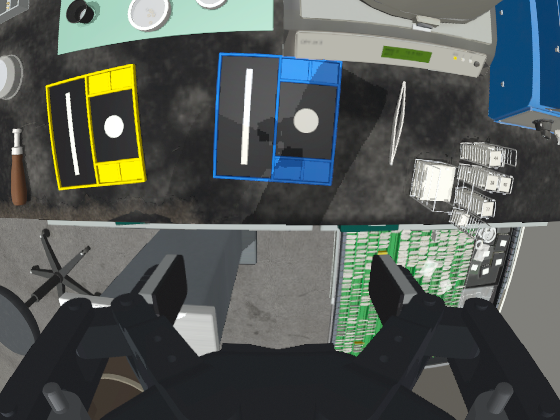

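Wrist view: blue tray with its stripe (248,115) and spot (306,121), yellow tray stripe (72,134) and spot (114,127), and the key at (17,167).

```bash
cat >> h.py <<'E'
def pale(P,im,box,z=.004):
    """pale blobs within pixel box -> positions on plane z"""
    l,t,r,b=box; g=(im[t:b,l:r].min(axis=2)>165).astype(np.uint8)
    n,lab,st,ce=cv2.connectedComponentsWithStats(g)
    for i in range(1,n):
        if st[i,4]>80:
            m=np.zeros(im.shape[:2],bool); m[t:b,l:r]=lab==i
            u=np.argwhere(m)[:,::-1]; print("  pale",st[i,4],np.round(ce[i]+[l,t],1),"mean",plane("wrist",u,z,P)[:,:2].mean(0)*1000,*axis("wrist",m,z,P))
E
python3 -c "
from h import *
P,im=look()
pale(P,im,(217,60,340,182)); pale(P,im,(55,75,135,185))
rep(P,dict(yellow_tray=.01,wood_key=.012))"
```

```text
pale 625 [242.4 113.2] mean [ 467.1677 -224.1979] [ 466.6 -224.3  129.8    9.4] -0.057
  pale 466 [302.1 116.9] mean [ 461.8153 -304.0494] [ 462.3 -304.    32.2   31.1] -1.56
  pale 351 [ 68.6 133.2] mean [455.5278  53.5092] [455.4  53.6 130.7   8.9] 0.069
  pale 346 [110.1 125.1] mean [461.2626 -26.3733] [461.4 -26.1  32.6  31.5] -0.07
yellow_tray place 0.65 [0.4551 0.012 ] [ 90. 131.] ray [-0.0272  0.5401 -0.8412]
   trace 0.97 [458.9  11.2 172.5 169. ] 0.059
wood_key place 0.65 [0.4111 0.1777] [ 20. 165.] ray [-0.0923  0.7105 -0.6976]
   trace 0.9 [406.3 175.5 136.3  43.8] -0.253
```

Converted, -45 cm / 100 = -0.45, 3 cm / 100 = 0.03.

>>> play_rows([
  [[0, -0.45, 0.03, 0], [0, -0.45, 0.03, 0], [0, -0.45, 0.03, 0], [0, -0.45, 0.03, 0], [0, -0.45, 0.03, 0]],
])

```text
t: 4.12
tool_pos: [0.399, 0.0422, 0.279]
ee_rot: [3.141, -0.001, 0.002]
ft_force: [1.5, 0.2, 0.4]
grip_width: 0.0851
finger_force: 0.0
```

```bash
python3 -c "
from h import *
P,im=look()
rep(P,dict(yellow_tray=.01,blue_tray=.01,eye_loupe=.035,large_tin=.019,small_tin=.016))
m=manip.trace('wrist','yellow_tray')
l,t,r,b=map(int,m[0]['bbox']); pale(P,im,(l+4,t+4,r-4,b-4))
go(.36,.178,.25,0)"
```

```text
yellow_tray place 0.94 [0.4584 0.0139] [300. 120.] ray [-0.0266 -0.0708 -0.9971]
   trace 0.92 [458.3  13.3 174.  164.8] 0.071
blue_tray place 0.75 [ 0.464  -0.2632] [484. 128.] ray [-0.0107 -0.5899 -0.8074]
   trace 0.68 [ 463.9 -261.7  171.9  168.9] -0.06
large_tin place 0.71 [ 0.4618 -0.2598] [483. 129.] ray [-0.0151 -0.5857 -0.8104]
   trace 0.95 [607.2 -86.3  65.9  31.4] -1.44
small_tin place 0.75 [ 0.6384 -0.1723] [432.   3.] ray [ 0.3365 -0.4307 -0.8374]
   trace 0.7 [ 627.5 -175.4   51.9   22.5] -1.369
  pale 675 [269.6 120.5] mean [458.02    53.2861] [455.9  53.3 130.5   9.2] 0.066
  pale 494 [332.1 118.9] mean [461.2172 -26.8358] [461.1 -26.8  31.4  31.2] -1.547
t 4.72 tcp [0.3992 0.0396 0.2787] yaw -0.002 q [ 0.22  0.05 -0.46  1.97  0.03  1.13 -1.83] 
 GO [ -3.95 -13.83   2.87] -0.002
```

Converted, -13.8 cm / 100 = -0.138, 5 cm / 100 = 0.05.

>>> play_rows([
  [[-0.035, -0.138, 0.05, 0], [-0.035, -0.138, 0.05, 0], [-0.035, -0.138, 0.05, 0], [-0.035, -0.138, 0.05, 0]],
])

```text
t: 5.22
tool_pos: [0.3634, 0.1796, 0.2283]
ee_rot: [-3.141, -0.005, 0.002]
ft_force: [-0.7, -0.2, 0.2]
grip_width: 0.0856
finger_force: 0.0
```

```bash
python3 -c "
from h import *
P,im=look('pics/w2.png');print(P['origin'])
rep(P,dict(wood_key=.012,brass_tweezers=.005))
go(.412,.178,.1,0)"
```

```text
[0.4344 0.1814 0.3712]
wood_key place 0.65 [0.4116 0.1784] [280. 131.] ray [-0.0616 -0.008  -0.9981]
   trace 0.82 [408.5 181.8 133.7  30.2] -0.006
brass_tweezers place 0.8 [0.4041 0.2993] [176. 139.] ray [-0.0778  0.3035 -0.9497]
   trace 0.7 [404.9 302.1 114.8  13.5] 0.143
t 5.47 tcp [0.3648 0.1773 0.229 ] yaw -0.002 q [-0.01  0.13 -0.62  2.03  0.09  1.01 -2.25] 
 GO [ 4.71 -0.09 12.9 ] -0.002
```

View pics/w2.png

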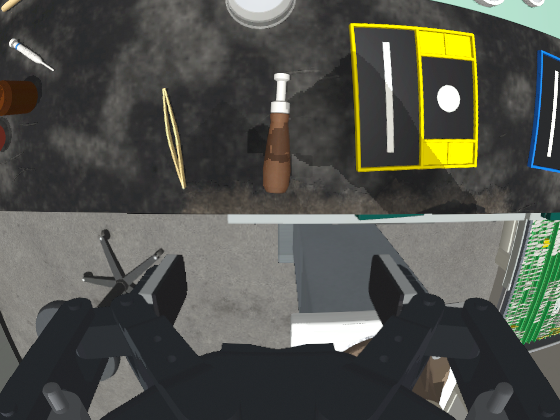

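Wrist: key vertical in view, handle end (276,190), head tip (282,75); brass tweezers (165,90)–(183,187).

```bash
python3 -c "
from h import *
P=manip.camera_params('wrist')
p=plane('wrist',[[276,190],[282,75],[165,90],[183,187]],.013,P)[:,:2];print(p)
d=p[1]-p[0];print('key ang',np.arctan2(d[1],d[0]),p[:2].mean(0)); d=p[2]-p[3];print('tw',np.arctan2(d[1],d[0]),p[2:].mean(0))
manip.grab_frame('side')
for n,uv in (('wood_key',[280,131]),('brass_tweezers',[176,139])):
  b=manip.place_of('side',n)[0]; print(n,tri([(ray('wrist',uv,P)[0],ray('wrist',uv,P)[1][0]),(ray('side',b['uv'])[0],ray('side',b['uv'])[1][0])]))
go(.411,.179,.06,-.04)"
```

```text
[[0.347  0.1801]
 [0.4759 0.1732]
 [0.4646 0.3049]
 [0.3514 0.2886]]
key ang -0.053269498993259 [0.4115 0.1767]
tw 0.14335319719261844 [0.408  0.2968]
wood_key (array([ 0.412 ,  0.1753, -0.0108]), np.float64(0.00047745724036680467))
brass_tweezers (array([ 0.4062,  0.2982, -0.0012]), np.float64(0.000371051712664084))
t 5.62 tcp [0.3646 0.1777 0.2289] yaw -0.002 q [-0.01  0.13 -0.62  2.03  0.09  1.01 -2.25] 
 GO [ 4.64 -0.14 16.9 ] 0.038
```

Converted, 19.5 cm / 100 = 0.195, 16.5 cm / 100 = 0.165, 0.05 rad / 1.5708 = 0.0318.

>>> play_rows([
  [[0.0465, 0, 0.05, 0.0318], [0.0465, 0, 0.11, 0.0318], [0.0465, 0, 0.165, 0.0318], [0.0465, 0, 0.195, 0.0318], [0.0465, 0, 0.195, 0.0318]],
])

```text
t: 6.25
tool_pos: [0.4095, 0.1774, 0.0322]
ee_rot: [3.139, -0.079, -0.006]
ft_force: [-0.7, -0.6, 0.1]
grip_width: 0.0854
finger_force: 0.0
```

```bash
python3 -c "
from h import *
P,im=look('pics/w3.png')
rep(P,dict(wood_key=.012))
go(.411,.177,.004,-.05)"
```

```text
wood_key place 0.55 [0.406  0.3001] [ 93. 247.] ray [-0.331   0.5512 -0.7659]
   trace 0.62 [405.2 180.6 141.4  31.3] -0.052
t 6.40 tcp [0.4117 0.1787 0.035 ] yaw -0.051 q [-0.17  0.49 -0.47  2.17  0.41  0.57 -2.55] 
 GO [-0.06  0.17  3.1 ] -0.001
```

View pics/w3.png

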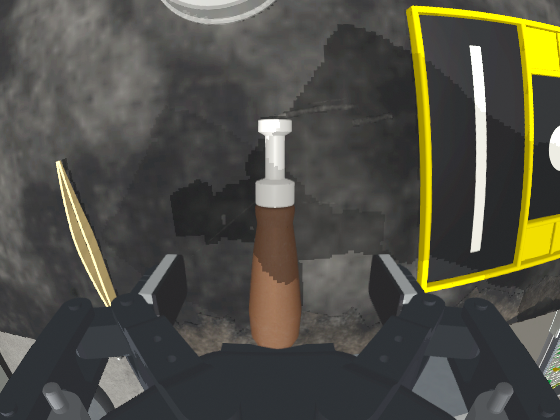

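Key is centred between the open pads, aligned.

Converted, 3 cm / 100 = 0.03, 1.5 cm / 100 = 0.015.

>>> play_rows([
  [[0, 0.001, 0.015, 0], [0, 0.001, 0.03, 0], [0, 0.001, 0.03, 0]],
])

```text
t: 6.78
tool_pos: [0.4098, 0.1768, 0.0026]
ee_rot: [3.139, -0.079, -0.003]
ft_force: [-0.3, -0.2, 1.3]
grip_width: 0.0856
finger_force: 0.0
```

>>> play_rows([
  [[0, 0, 0, 0], [0, 0, 0, 0], [0, 0, 0, 0], [0, 0, 0, 0], [0, 0, 0, 0]],
], grip=0)

```text
t: 7.4
tool_pos: [0.4109, 0.1775, 0.0042]
ee_rot: [-3.14, 0.079, -0.001]
ft_force: [-1.2, -0.9, 6.1]
grip_width: 0.0211
finger_force: 59.1
```

Converted, -12 cm / 100 = -0.12, -8 cm / 100 = -0.08.

>>> play_rows([
  [[0, 0, -0.03, 0], [0, 0, -0.08, 0], [0, 0, -0.12, 0], [0, 0, -0.12, 0]],
])

```text
t: 7.9
tool_pos: [0.4123, 0.1781, 0.1263]
ee_rot: [-3.139, 0.08, -0.008]
ft_force: [1.3, -0.2, -1.4]
grip_width: 0.0208
finger_force: 59.2
```

```bash
python3 -c "
from h import *
P,im=look()
rep(P,dict(wood_key=.12))
go(.4655,-.2242,.12,-.062)"
```

```text
wood_key place 0.95 [0.3554 0.18  ] [280. 257.] ray [-0.4284  0.0144 -0.9035]
   trace 0.61 [413.8 179.4 127.   35.8] -0.051
t 8.05 tcp [0.4101 0.1767 0.123 ] yaw -0.051 q [-0.06  0.35 -0.58  2.09  0.27  0.78 -2.42] 
 GO [ 7.56 39.76  0.33] 0.011
```

Converted, 31 cm / 100 = 0.31, 25 cm / 100 = 0.25, 0.01 rad / 1.5708 = 0.0064.

>>> play_rows([
  [[0.019, 0.062, 0, 0], [0.036, 0.124, 0, 0], [0.056, 0.186, 0, 0], [0.075, 0.25, 0, 0.0064], [0.0755, 0.31, 0, 0.0064]],
])

```text
t: 8.68
tool_pos: [0.4705, -0.1297, 0.1223]
ee_rot: [-3.139, 0.094, 0.002]
ft_force: [0.9, 0.2, -1.7]
grip_width: 0.0207
finger_force: 59.2
```

```bash
python3 -c "
from h import *
go(.4655,-.2242,.07,-.062)"
```

```text
t 8.68 tcp [ 0.4705 -0.1297  0.1223] yaw -0.060 q [ 0.53  0.39 -0.48  2.    0.24  0.81 -1.71] 
 GO [0.07 9.46 5.23] 0.002
```

>>> play_rows([
  [[0, 0.055, 0.02, 0], [0, 0.094, 0.05, 0], [0, 0.094, 0.058, 0], [0, 0.094, 0.058, 0]],
])

```text
t: 9.18
tool_pos: [0.4637, -0.2205, 0.0641]
ee_rot: [-3.138, 0.094, 0.005]
ft_force: [0.2, -0.1, -1.0]
grip_width: 0.021
finger_force: 59.2
```

```bash
python3 -c "
from h import *
P,im=look('pics/w4.png')
rep(P,dict(wood_key=.075,blue_tray=.01))
go(.4655,-.2242,.01,-.062)"
```

```text
wood_key place 0.75 [ 0.4361 -0.2177] [278. 256.] ray [-0.4339  0.0256 -0.9006]
   trace 0.58 [ 473.5 -217.4  112.3   30.5] -0.012
blue_tray place 0.59 [ 0.4641 -0.263 ] [343. 215.] ray [-0.3212 -0.1793 -0.9299]
   trace 0.62 [ 467.9 -264.3  165.2  164.1] 1.503
t 9.43 tcp [ 0.4655 -0.2208  0.0664] yaw -0.058 q [ 0.65  0.5  -0.42  1.99  0.31  0.71 -1.58] 
 GO [0.02 0.34 5.64] 0.004
```

View pics/w4.png

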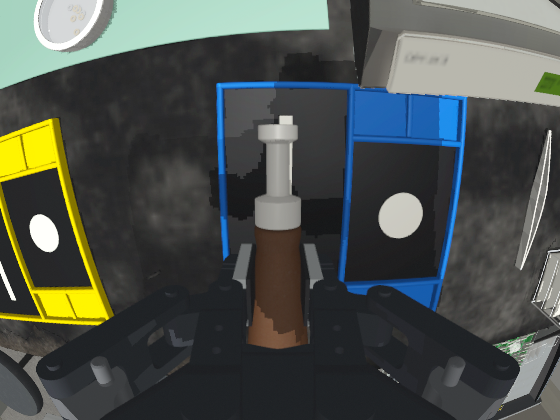

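Key held straight; stripe slightly right of it (290,145), correction 3.4 mm.

Converted, 5.75 cm / 100 = 0.0575, 5.6 cm / 100 = 0.056, 0.004 rad / 1.5708 = 0.0025.

>>> play_rows([
  [[0, 0.0035, 0.02, 0.0025], [0, 0.0035, 0.045, 0.0025], [0, 0.0035, 0.056, 0.0025], [0, 0.0035, 0.0575, 0.0025], [0, 0.0035, 0.0575, 0.0025]],
])

```text
t: 10.05
tool_pos: [0.465, -0.2252, 0.0089]
ee_rot: [3.14, -0.1, 0.001]
ft_force: [-0.0, -0.2, -1.3]
grip_width: 0.0208
finger_force: 59.3
```

```bash
python3 -c "
from h import *
go(.4655,-.2242,.008,-.062); print(manip.get_state()['ft_force'])"
```

```text
t 10.05 tcp [ 0.465  -0.2252  0.0089] yaw -0.064 q [ 0.62  0.59 -0.36  2.03  0.37  0.58 -1.64] 
 GO [ 0.04 -0.1   0.09] -0.002
[-0.0057 -0.17   -1.3019]
```

Converted, 0.1 cm / 100 = 0.001, -0.05 cm / 100 = -0.0005.

>>> play_rows([
  [[0, -0.0005, 0.001, 0], [0, -0.0005, 0.001, 0], [0, -0.0005, 0.001, 0], [0, -0.0005, 0.001, 0]],
], grip=4.2)

```text
t: 10.55
tool_pos: [0.4646, -0.2248, 0.0074]
ee_rot: [3.14, -0.101, 0.0]
ft_force: [0.8, -0.4, -0.1]
grip_width: 0.042
finger_force: 0.0
```

Converted, -18 cm / 100 = -0.18, -16 cm / 100 = -0.16.

>>> play_rows([
  [[0, 0, -0.04, 0], [0, 0, -0.1, 0], [-0.04, 0, -0.16, 0], [-0.07, 0, -0.18, 0], [-0.07, 0, -0.18, 0]],
])

```text
t: 11.18
tool_pos: [0.3935, -0.221, 0.1893]
ee_rot: [3.137, -0.104, 0.003]
ft_force: [-0.3, -0.5, -0.1]
grip_width: 0.042
finger_force: 0.0
```

```bash
python3 -c "
from h import *
P,im=look('pics/w5.png');print(P['origin'])
rep(P,dict(wood_key=.016,blue_tray=.01,small_tin=.016,large_tin=.019))
go(.6,-.18,.2,-.062)"
```

```text
[ 0.4639 -0.2237  0.3324]
   trace 0.6 [ 463.8 -224.   134.3   31.5] -0.057
blue_tray place 0.77 [ 0.4635 -0.2633] [316. 110.] ray [-0.0013 -0.1191 -0.9929]
   trace 0.84 [ 463.5 -263.9  172.9  164.2] -0.061
   trace 0.56 [458.7   6.4 168.7 165. ] 0.068
large_tin place 0.36 [0.4563 0.0093] [ 76. 143.] ray [-0.0188  0.5762 -0.8171]
   trace 0.7 [595.5 -85.2  48.8   9.4] 1.323
t 11.62 tcp [ 0.3949 -0.22    0.1866] yaw -0.064 q [ 0.82  0.25 -0.51  2.    0.15  0.92 -1.4 ] 
 GO [20.21 -5.29 -1.35] -0.002
```

View pics/w5.png

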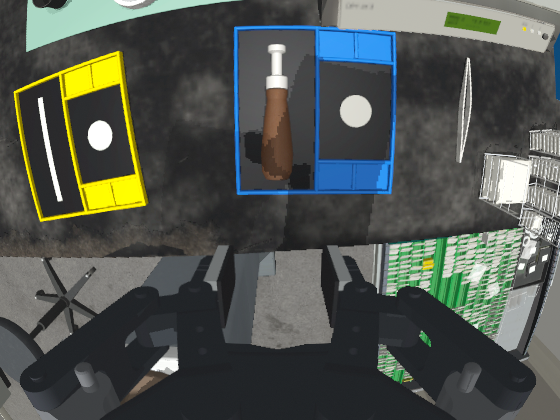

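Key lies along the stripe's middle in the blue long bay (277,115).

Converted, 15.5 cm / 100 = 0.155, 10 cm / 100 = 0.1, -0.06 rad / 1.5708 = -0.0382.

>>> play_rows([
  [[0.05, -0.03, -0.04, -0.0382], [0.1, -0.06, -0.055, -0.0382], [0.155, -0.077, -0.055, -0.0382], [0.155, -0.077, -0.055, -0.0382], [0.155, -0.077, -0.055, -0.0382]],
], grip=8.5)

```text
t: 12.25
tool_pos: [0.554, -0.1532, 0.2413]
ee_rot: [-3.141, 0.006, 0.003]
ft_force: [-0.7, -0.8, -0.3]
grip_width: 0.0848
finger_force: 0.0
```

```bash
python3 -c "
from h import *
P,im=look('pics/w6.png');print(P['origin'])
rep(P,dict(small_tin=.016,large_tin=.019,eye_loupe=.035))
go(.643,-.177,.12,np.pi/2)"
```

```text
[ 0.6251 -0.152   0.3842]
small_tin place 0.71 [ 0.6396 -0.1727] [295.  98.] ray [ 0.038  -0.0541 -0.9978]
   trace 0.61 [ 641.8 -175.7   45.9   45.5] -1.563
large_tin place 0.87 [ 0.6238 -0.0868] [222. 113.] ray [-0.0033  0.1681 -0.9858]
   trace 0.95 [625.2 -87.   61.   60.9] 0.759
eye_loupe place 0.7 [0.6331 0.0231] [136. 111.] ray [ 0.0189  0.4164 -0.909 ]
   trace 0.65 [638.9  21.9  40.1  37.3] 0.789
t 12.60 tcp [ 0.5539 -0.1539  0.2425] yaw -0.005 q [ 0.57  0.4  -0.54  1.65  0.22  1.15 -1.6 ] 
 GO [ 8.92  2.25 12.25] -1.576
```

View pics/w6.png

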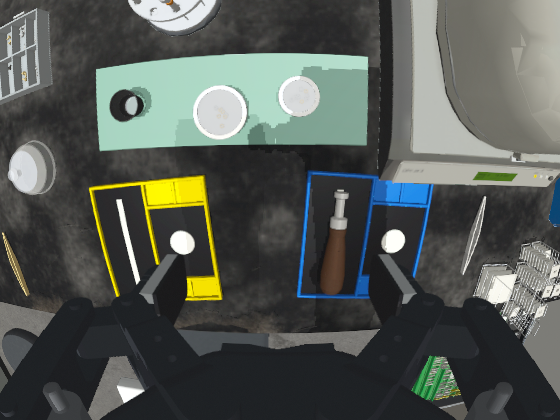

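Tins, loupe and mat are clear: small tin (299,97), large tin (220,112), loupe (126,105); the instrument at right starts near u=380.

Converted, 8.8 cm / 100 = 0.088, 1.5 cm / 100 = 0.015, -0.9 rad / 1.5708 = -0.573.

>>> play_rows([
  [[0.03, 0.008, 0.01, -0.1146], [0.06, 0.015, 0.02, -0.2292], [0.088, 0.022, 0.04, -0.3438], [0.088, 0.022, 0.06, -0.4584], [0.088, 0.022, 0.08, -0.573]],
])

```text
t: 13.22
tool_pos: [0.6423, -0.1761, 0.1615]
ee_rot: [-2.828, -1.368, 0.0]
ft_force: [-0.2, 1.0, -0.1]
grip_width: 0.0851
finger_force: 0.0
```

Converted, -0.68 rad / 1.5708 = -0.4329.

>>> play_rows([
  [[0, 0, 0, -0.1146], [0, 0, 0, -0.2292], [0, 0, 0, -0.3438], [0, 0, 0, -0.4329], [0, 0, 0, -0.4329]],
])

```text
t: 13.85
tool_pos: [0.642, -0.1762, 0.1622]
ee_rot: [-2.218, -2.225, -0.0]
ft_force: [0.0, 0.1, 0.5]
grip_width: 0.0852
finger_force: 0.0
```

```bash
python3 -c "
from h import *
P,im=look();print(P['origin'])
rep(P,dict(small_tin=.016,large_tin=.019))
u,v=np.round(manip.place_of('wrist','small_tin')[0]['uv']).astype(int); c=im[max(v-60,0):v+60,max(u-60,0):u+60]; cv2.imwrite('pics/c7.png',cv2.resize(c,None,fx=5,fy=5,interpolation=2))
go(.6425,-.1755,.05,np.pi/2)"
```

```text
[ 0.6419 -0.104   0.3052]
small_tin place 0.7 [ 0.6392 -0.1778] [275. 189.] ray [-0.0086 -0.2363 -0.9716]
   trace 0.6 [ 642.5 -175.5   48.3   45.9] 1.556
large_tin place 0.56 [ 0.6255 -0.0885] [260.  95.] ray [-0.0539  0.0511 -0.9972]
   trace 0.9 [625.  -87.3  61.2  60.1] -1.565
t 14.15 tcp [ 0.6423 -0.1757  0.1624] yaw 1.574 q [ 0.69  0.71 -0.85  1.5   0.55  1.19 -0.24] 
 GO [ 0.03  0.02 11.24] 0.004
```

View pics/c7.png

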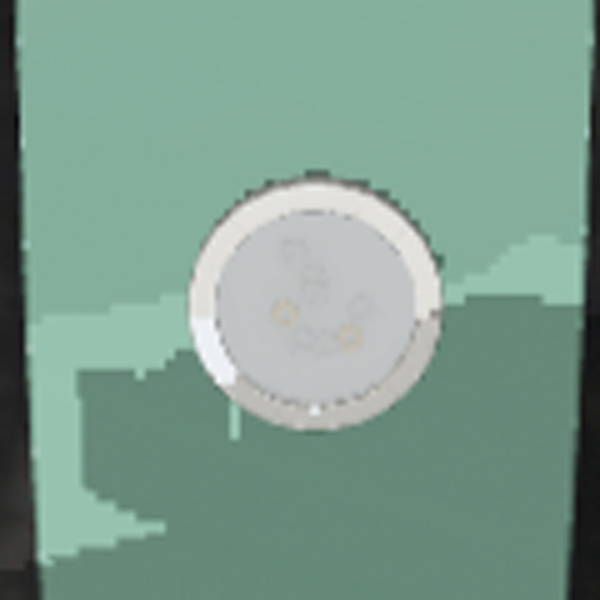

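Plain round tin; no orientation mark. TCP is centred over it, so I descend and close.

Converted, 15.8 cm / 100 = 0.158, 14 cm / 100 = 0.14.

>>> play_rows([
  [[0, 0, 0.05, 0], [0, 0, 0.1, 0], [0, 0, 0.14, 0], [0, 0, 0.158, 0], [0, 0, 0.158, 0]],
])

```text
t: 14.78
tool_pos: [0.6419, -0.1756, 0.0037]
ee_rot: [-2.215, -2.226, 0.001]
ft_force: [0.1, 1.0, 0.5]
grip_width: 0.0849
finger_force: 0.0
```

>>> play_rows([
  [[0, 0, 0, 0], [0, 0, 0, 0], [0, 0, 0, 0], [0, 0, 0, 0]],
], grip=0)

```text
t: 15.28
tool_pos: [0.6433, -0.1759, 0.0065]
ee_rot: [2.214, 2.225, 0.002]
ft_force: [-2.8, 0.3, 10.6]
grip_width: 0.0409
finger_force: 54.6
```

Converted, -12 cm / 100 = -0.12, -9 cm / 100 = -0.09.

>>> play_rows([
  [[0, 0, -0.015, 0], [0, 0, -0.05, 0], [0, 0, -0.09, 0], [0, 0, -0.12, 0], [0, 0, -0.12, 0]],
])

```text
t: 15.9
tool_pos: [0.6441, -0.1755, 0.1282]
ee_rot: [2.213, 2.224, 0.005]
ft_force: [0.1, 0.4, -0.5]
grip_width: 0.0409
finger_force: 55.9
```

```bash
python3 -c "
from h import *
P,im=look()
rep(P,dict(small_tin=.13))
go(.462,-.304,.12,np.pi/2-.062)"
```

```text
small_tin place 0.55 [ 0.642  -0.2345] [274. 258.] ray [-0.0036 -0.4386 -0.8987]
   trace 0.78 [ 643.9 -177.7   51.8   43.4] -1.557
t 16.05 tcp [ 0.6418 -0.176   0.124 ] yaw 1.576 q [ 0.68  0.74 -0.83  1.54  0.58  1.12 -0.27] 
 GO [-12.72 -18.04   0.41] 0.067
```

Converted, -18 cm / 100 = -0.18, -12.6 cm / 100 = -0.126, 0.067 rad / 1.5708 = 0.0427.

>>> play_rows([
  [[0, -0.06, 0, 0.0127], [0, -0.12, 0, 0.0255], [-0.02, -0.18, 0, 0.0427], [-0.08, -0.18, 0.01, 0.0427], [-0.126, -0.18, 0.03, 0.0427]],
])

```text
t: 16.68
tool_pos: [0.4615, -0.3052, 0.0939]
ee_rot: [2.29, 2.15, -0.002]
ft_force: [1.0, 0.0, 0.4]
grip_width: 0.0405
finger_force: 55.9
```

Converted, 2 cm / 100 = 0.02, 1 cm / 100 = 0.01.

>>> play_rows([
  [[0, 0, 0.01, 0], [0, 0, 0.02, 0], [0, 0, 0.02, 0]],
])

```text
t: 17.05
tool_pos: [0.4626, -0.3009, 0.0735]
ee_rot: [-2.285, -2.153, -0.0]
ft_force: [-0.2, -0.4, -0.1]
grip_width: 0.0407
finger_force: 55.9
```

```bash
python3 -c "
from h import *
P,im=look()
rep(P,dict(small_tin=.08,blue_tray=.01))
go(.462,-.304,.008,np.pi/2-.062)"
```

```text
small_tin place 0.66 [ 0.4597 -0.336 ] [277. 262.] ray [-0.0309 -0.4462 -0.8944]
   trace 0.6 [ 462.7 -300.6   49.9   41.4] 1.522
blue_tray place 0.79 [ 0.4643 -0.2628] [277. 163.] ray [-0.0132 -0.1557 -0.9877]
   trace 0.66 [ 464.2 -263.7  172.8  163.6] -0.058
t 17.30 tcp [ 0.4634 -0.3022  0.0748] yaw 1.510 q [ 1.05  0.65 -0.83  1.87  0.61  0.89 -0.13] 
 GO [-0.19 -0.13  6.68] 0.001
```

Converted, 6.6 cm / 100 = 0.066, -0.13 cm / 100 = -0.0013.

>>> play_rows([
  [[-0.002, -0.0013, 0.03, 0], [-0.002, -0.0013, 0.055, 0], [-0.002, -0.0013, 0.066, 0], [-0.002, -0.0013, 0.066, 0]],
])

```text
t: 17.8
tool_pos: [0.4616, -0.3043, 0.0083]
ee_rot: [-2.289, -2.152, 0.0]
ft_force: [0.1, -0.4, 0.7]
grip_width: 0.0394
finger_force: 60.4
```

```bash
python3 -c "
from h import *
s=manip.get_state();print(s['ft_force'])
go(.462,-.304,.007,np.pi/2-.062)"
```

```text
[ 0.1    -0.4333  0.7446]
t 17.80 tcp [ 0.4616 -0.3043  0.0083] yaw 1.509 q [ 1.    0.73 -0.75  1.91  0.71  0.78 -0.21] 
 GO [0.04 0.04 0.13] 0.0
```

Converted, 0.12 cm / 100 = 0.0012.

>>> play_rows([
  [[0, 0, 0.0012, 0], [0, 0, 0.0012, 0]],
])

```text
t: 18.05
tool_pos: [0.4619, -0.3048, 0.0077]
ee_rot: [2.289, 2.151, 0.0]
ft_force: [-0.2, 0.2, -0.6]
grip_width: 0.0392
finger_force: 60.4
```

Converted, -0.2 cm / 100 = -0.002.

>>> play_rows([
  [[0, 0, 0, 0], [0, 0, 0, 0], [0, 0, 0, 0], [0, 0, -0.002, 0]],
], grip=5.6)

```text
t: 18.55
tool_pos: [0.4614, -0.3045, 0.009]
ee_rot: [-2.289, -2.151, 0.0]
ft_force: [1.0, 0.2, 0.8]
grip_width: 0.0561
finger_force: 0.0
```

Converted, -20 cm / 100 = -0.2, -14 cm / 100 = -0.14.

>>> play_rows([
  [[0, 0, -0.03, 0], [0, 0, -0.08, 0], [0, 0, -0.14, 0], [0, -0.05, -0.2, 0], [0, -0.05, -0.2, 0]],
])

```text
t: 19.18
tool_pos: [0.4111, -0.3018, 0.2118]
ee_rot: [2.287, 2.148, -0.001]
ft_force: [-0.1, -0.4, -0.2]
grip_width: 0.056
finger_force: 0.0
```

```bash
python3 -c "
from h import *
P,im=look('pics/w8.png')
rep(P,dict(small_tin=.018,blue_tray=.01,wood_key=.016))
go(.406,.25,.25,.14);go(.406,.25,.25,.14+np.pi)"
```

```text
small_tin place 0.61 [ 0.4599 -0.3073] [321. 179.] ray [ 0.1225 -0.2147 -0.969 ]
   trace 0.58 [ 461.  -305.3   47.6   46.4] -0.829
blue_tray place 0.79 [ 0.4642 -0.2663] [324. 142.] ray [ 0.1364 -0.1037 -0.9852]
   trace 0.6 [ 464.3 -263.9  173.3  165. ] -0.064
wood_key place 0.81 [ 0.4662 -0.2219] [324. 101.] ray [ 0.1427  0.0204 -0.9896]
   trace 0.89 [ 464.5 -224.1  132.5   30.3] -0.058
t 19.52 tcp [ 0.4117 -0.301   0.2078] yaw 1.509 q [ 1.25  0.44 -0.97  1.82  0.41  1.09  0.07] 
 GO [54.97 -3.95 -4.12] 1.369
t 19.52 tcp [ 0.4117 -0.301   0.2078] yaw 1.509 q [ 1.25  0.44 -0.97  1.82  0.41  1.09  0.07] 
 GO [54.97 -3.95 -4.12] -1.772
```

View pics/w8.png

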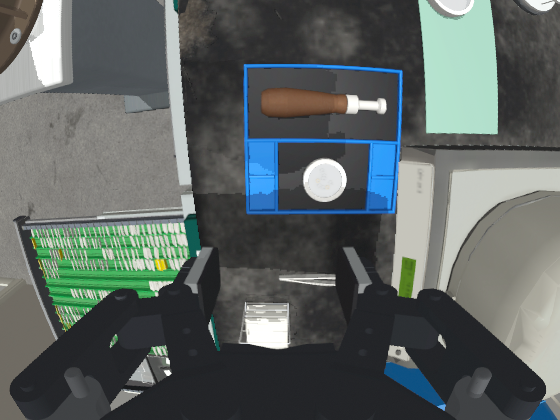

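Blue kit done: key on the stripe (323,102), tin on the spot (325,180).

Converted, 30 cm / 100 = 0.3, 24 cm / 100 = 0.24, -0.9 rad / 1.5708 = -0.573.

>>> play_rows([
  [[0.06, 0, -0.01, -0.1146], [0.12, 0, -0.02, -0.2292], [0.18, 0, -0.03, -0.3438], [0.24, 0, -0.04, -0.4584], [0.3, 0, -0.04, -0.573]],
])

```text
t: 20.15
tool_pos: [0.4306, 0.0001, 0.2492]
ee_rot: [1.117, 2.936, 0.002]
ft_force: [0.8, -1.2, 0.4]
grip_width: 0.0556
finger_force: 0.0
```

```bash
python3 -c "
from h import *
go(.43,.28,.22,.14+np.pi)"
```

```text
t 20.15 tcp [0.4306 0.0001 0.2492] yaw 2.415 q [ 0.89  0.31 -1.23  1.93  0.33  1.13  0.38] 
 GO [18.65 20.87  2.94] -0.867
```

Converted, 20.8 cm / 100 = 0.208, 1.2 cm / 100 = 0.012, -0.867 rad / 1.5708 = -0.5519.

>>> play_rows([
  [[0.04, 0.044, 0.006, -0.1146], [0.08, 0.088, 0.012, -0.2292], [0.12, 0.133, 0.02, -0.3438], [0.16, 0.178, 0.025, -0.4584], [0.186, 0.208, 0.03, -0.5519]],
])

```text
t: 20.78
tool_pos: [0.4301, 0.2805, 0.218]
ee_rot: [0.224, -3.132, -0.002]
ft_force: [1.4, -1.0, 0.1]
grip_width: 0.056
finger_force: 0.0
```

```bash
python3 -c "
from h import *
P,im=look()
rep(P,dict(brass_tweezers=.005,yellow_tray=.01))
go(.406,.297,.06,.14+np.pi)"
```

```text
brass_tweezers place 0.77 [0.4081 0.3028] [299. 159.] ray [ 0.1309  0.085  -0.9877]
   trace 0.74 [406.5 302.8 116.1  13.4] 0.153
yellow_tray place 0.94 [0.4574 0.0161] [ 71. 171.] ray [ 0.2148 -0.5667 -0.7955]
   trace 0.66 [457.6  15.4 171.8 168. ] 0.068
t 21.02 tcp [0.4308 0.2768 0.2181] yaw -3.008 q [ 0.18  0.55 -1.22  1.8   0.55  1.2   0.49] 
 GO [ 2.16  2.34 15.82] -0.006
```

Converted, 15.8 cm / 100 = 0.158, 11 cm / 100 = 0.11, -0.012 rad / 1.5708 = -0.0076.

>>> play_rows([
  [[0.021, 0.027, 0.05, -0.0076], [0.021, 0.027, 0.11, -0.0076], [0.021, 0.027, 0.158, -0.0076], [0.021, 0.027, 0.158, -0.0076]],
])

```text
t: 21.52
tool_pos: [0.4058, 0.2978, 0.0586]
ee_rot: [0.226, -3.129, 0.007]
ft_force: [-0.6, -0.2, 1.4]
grip_width: 0.0562
finger_force: 0.0
```

```bash
python3 -c "
from h import *
P,im=look('pics/w9.png')
rep(P,dict(brass_tweezers=.005))
go(.4065,.3015,.003,.148+np.pi)"
```

```text
brass_tweezers place 0.96 [0.4063 0.3031] [284. 224.] ray [ 0.3292  0.0626 -0.9422]
   trace 0.67 [405.8 302.2 119.3  11. ] 0.158
t 21.68 tcp [0.4077 0.3014 0.0629] yaw -2.997 q [-0.02  0.7  -1.04  1.98  0.78  0.92  0.24] 
 GO [0.13 0.02 5.99] -0.003
```

View pics/w9.png

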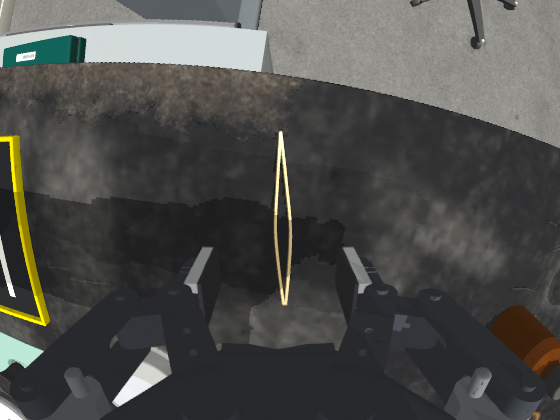

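Tweezers centred between pads at (283,215), aligned.

Converted, 5.8 cm / 100 = 0.058, 3 cm / 100 = 0.03, -0.005 rad / 1.5708 = -0.0032.

>>> play_rows([
  [[0.001, 0.0005, 0.03, -0.0032], [0.001, 0.0005, 0.058, -0.0032], [0.001, 0.0005, 0.058, -0.0032], [0.001, 0.0005, 0.058, -0.0032]],
])

```text
t: 22.18
tool_pos: [0.4065, 0.3022, 0.005]
ee_rot: [-0.236, 3.131, 0.002]
ft_force: [0.3, -0.2, 0.9]
grip_width: 0.0562
finger_force: 0.0
```

>>> play_rows([
  [[0, 0, 0, 0], [0, 0, 0, 0], [0, 0, 0, 0], [0, 0, 0, 0]],
], grip=0)

```text
t: 22.68
tool_pos: [0.4059, 0.3015, 0.0038]
ee_rot: [-0.237, 3.131, -0.0]
ft_force: [-0.4, -2.4, 8.3]
grip_width: 0.0087
finger_force: 58.9
```

Converted, -10 cm / 100 = -0.1, -5 cm / 100 = -0.05.

>>> play_rows([
  [[0, 0, -0.015, 0], [0, 0, -0.05, 0], [0, 0, -0.1, 0], [0, 0, -0.1, 0]],
])

```text
t: 23.18
tool_pos: [0.4067, 0.3034, 0.1071]
ee_rot: [-0.237, 3.128, 0.006]
ft_force: [-0.5, -0.2, -1.4]
grip_width: 0.0088
finger_force: 59.1
```

```bash
python3 -c "
from h import *
P,im=look()
rep(P,dict(brass_tweezers=.107,yellow_tray=.01))
go(.4565,.0534,.107,.068+np.pi)"
```

```text
brass_tweezers place 0.88 [0.4585 0.3154] [280. 261.] ray [ 0.4411  0.0785 -0.894 ]
   trace 0.72 [405.2 304.3 116.7   9.9] 0.164
yellow_tray place 0.78 [0.4606 0.015 ] [  2. 210.] ray [ 0.3163 -0.709  -0.6303]
t 23.43 tcp [0.4052 0.3007 0.1023] yaw -2.990 q [ 0.02  0.65 -1.09  1.95  0.71  0.98  0.31] 
 GO [ -1.34 -25.22  -0.45] 0.083
```

Converted, -25.2 cm / 100 = -0.252, -24 cm / 100 = -0.24, 0.02 rad / 1.5708 = 0.0127.

>>> play_rows([
  [[-0.003, -0.06, 0, 0.0127], [-0.006, -0.12, 0, 0.0255], [-0.01, -0.18, 0, 0.0382], [-0.013, -0.24, 0, 0.0509], [-0.013, -0.252, 0.015, 0.0541]],
])

```text
t: 24.05
tool_pos: [0.4569, 0.0493, 0.087]
ee_rot: [0.092, -3.139, 0.003]
ft_force: [0.5, 0.7, -0.3]
grip_width: 0.0091
finger_force: 59.1
```

Converted, 3 cm / 100 = 0.03, 1.5 cm / 100 = 0.015.

>>> play_rows([
  [[0, 0, 0.015, 0], [0, 0, 0.03, 0], [0, 0, 0.03, 0]],
])

```text
t: 24.42
tool_pos: [0.4552, 0.0559, 0.0569]
ee_rot: [0.11, -3.137, -0.001]
ft_force: [-0.2, -0.2, 0.5]
grip_width: 0.0088
finger_force: 59.1
```

```bash
python3 -c "
from h import *
P,im=look('pics/w10.png')
rep(P,dict(brass_tweezers=.06,yellow_tray=.01))
go(.4565,.0534,.009,.065+np.pi)"
```

```text
brass_tweezers place 0.93 [0.481  0.0612] [281. 260.] ray [ 0.4354  0.0401 -0.8993]
   trace 0.67 [452.   57.1 113.8   9.8] 0.07
yellow_tray place 0.73 [0.4597 0.0146] [212. 225.] ray [ 0.347  -0.1757 -0.9213]
   trace 0.67 [458.1  13.2 171.7 164.5] 0.063
t 24.68 tcp [0.4567 0.0548 0.0585] yaw -3.074 q [ 0.53  0.66 -1.06  2.09  0.79  0.86  0.63] 
 GO [ 0.03 -0.14  4.95] 0.002
```

View pics/w10.png

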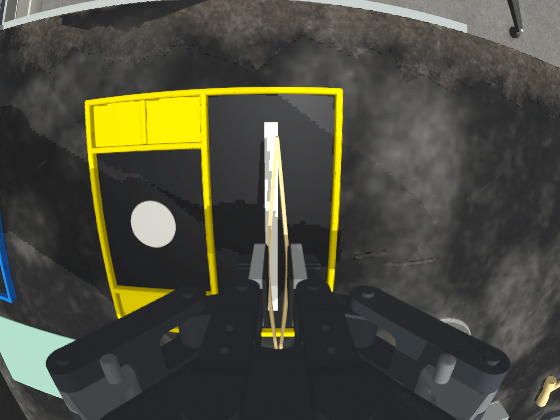

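Tweezers over the stripe, about 2.5 mm to its left-bay side (stripe at (271,200), tweezers at (278,200)); correct while lowering.

>>> play_rows([
  [[0, -0.0025, 0.025, 0], [0, -0.0025, 0.045, 0], [0, -0.0025, 0.0495, 0], [0, -0.0025, 0.0495, 0]],
])

```text
t: 25.18
tool_pos: [0.4567, 0.0519, 0.0089]
ee_rot: [-0.104, 3.14, 0.0]
ft_force: [0.2, 0.4, 0.1]
grip_width: 0.0086
finger_force: 59.1
```

```bash
python3 -c "
from h import *
s=manip.get_state();print(s['ft_force'])
go(.4565,.0534,.008,.065+np.pi)"
```

```text
[0.232  0.4408 0.0935]
t 25.18 tcp [0.4567 0.0519 0.0089] yaw -3.075 q [ 0.47  0.73 -0.97  2.13  0.9   0.78  0.55] 
 GO [0.01 0.15 0.09] 0.001
```

Converted, 0.1 cm / 100 = 0.001, 0.05 cm / 100 = 0.0005.

>>> play_rows([
  [[0, 0.0005, 0.001, 0], [0, 0.0005, 0.001, 0]],
])

```text
t: 25.42
tool_pos: [0.4569, 0.0522, 0.008]
ee_rot: [-0.104, 3.139, -0.0]
ft_force: [-0.0, -0.4, -0.1]
grip_width: 0.0086
finger_force: 59.1
```

>>> play_rows([
  [[0, 0, 0, 0], [0, 0, 0, 0], [0, 0, 0, 0]],
], grip=3)

```text
t: 25.8
tool_pos: [0.4566, 0.0521, 0.0076]
ee_rot: [-0.104, 3.14, -0.0]
ft_force: [0.4, -0.5, 0.1]
grip_width: 0.03
finger_force: 0.0
```

Converted, -18 cm / 100 = -0.18, -14 cm / 100 = -0.14.

>>> play_rows([
  [[0, 0, -0.03, 0], [0, 0, -0.08, 0], [0, 0, -0.14, 0], [0, 0, -0.18, 0], [0, 0, -0.18, 0]],
])

```text
t: 26.42
tool_pos: [0.4581, 0.0528, 0.1903]
ee_rot: [-0.103, 3.135, -0.0]
ft_force: [-0.2, -0.3, -1.3]
grip_width: 0.0306
finger_force: 0.0
```

```bash
python3 -c "
from h import *
P,im=look('pics/w11.png')
rep(P,dict(brass_tweezers=.009,yellow_tray=.01,eye_loupe=.035))
m=manip.trace('wrist','yellow_tray')[0]
l,t,r,b=map(int,m['bbox']); pale(P,im,(l+4,t+4,r-4,b-4))
go(.638,.022,.2,np.pi/2)"
```

```text
brass_tweezers place 0.8 [0.4558 0.0533] [277. 177.] ray [ 0.2038  0.0106 -0.9789]
   trace 0.9 [457.7  52.9 115.8  11.3] 0.069
   trace 0.96 [458.5  13.6 172.3 164.6] 0.07
eye_loupe place 0.66 [0.6433 0.024 ] [244. 322.] ray [ 0.6113 -0.0613 -0.789 ]
   trace 0.73 [627.1  28.3  46.3  29.5] 0.017
  pale 913 [276.9 171.2] mean [450.2619  52.8805] [456.   53.3 130.2  10.4] 0.069
  pale 734 [200.9 177.8] mean [461.2758 -26.6361] [461.6 -27.1  32.6  31.7] 0.022
t 26.82 tcp [0.4561 0.0521 0.1868] yaw -3.075 q [ 0.69  0.49 -1.22  1.96  0.52  1.07  0.88] 
 GO [-17.95  -4.21  -1.35] 1.637
```

View pics/w11.png

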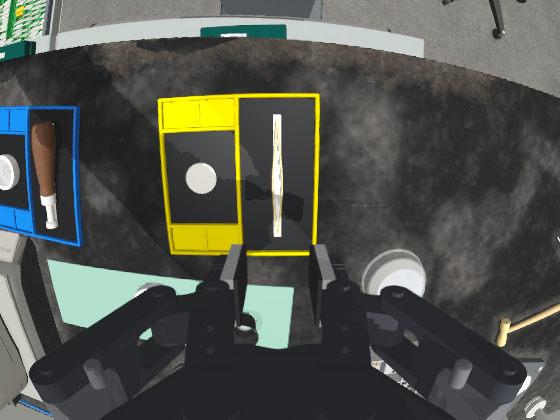

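Brass tweezers lie on the yellow stripe (277,175); the spot at (201,178) is free.

Converted, -17.9 cm / 100 = -0.179, -12 cm / 100 = -0.12.

>>> play_rows([
  [[-0.06, -0.014, 0, 0], [-0.12, -0.028, 0, 0], [-0.179, -0.042, 0, 0], [-0.179, -0.042, 0.04, 0], [-0.179, -0.042, 0.07, 0]],
], grip=7)

```text
t: 27.45
tool_pos: [0.6379, 0.0222, 0.115]
ee_rot: [0.103, -3.138, -0.001]
ft_force: [0.4, -0.1, -0.9]
grip_width: 0.0699
finger_force: 0.0
```

```bash
python3 -c "
from h import *
P,im=look()
print(P['origin'])
rep(P,dict(eye_loupe=.035))
for m in manip.trace('wrist','eye_loupe')[:1]: print(m['bbox'])
go(.638,.022,.012,-3.075)"
```

```text
[0.5678 0.019  0.2581]
eye_loupe place 0.79 [0.6441 0.0236] [277. 207.] ray [ 0.2858  0.0175 -0.9581]
   trace 0.9 [640.2  24.8  36.8  36.5] 0.894
[254.2, 193.0, 304.1, 239.9]
t 27.65 tcp [0.6377 0.0224 0.1174] yaw -3.075 q [ 0.49  0.79 -1.01  1.61  0.72  1.16  0.94] 
 GO [-0.04 -0.04 10.54] -0.0
```

>>> play_rows([
  [[-0.002, 0.001, 0.04, 0], [-0.002, 0.001, 0.08, 0], [-0.002, 0.001, 0.104, 0], [-0.002, 0.001, 0.104, 0]],
])

```text
t: 28.15
tool_pos: [0.6395, 0.023, 0.0131]
ee_rot: [0.104, -3.138, 0.0]
ft_force: [-0.7, -0.0, 0.5]
grip_width: 0.07
finger_force: 0.0
```

>>> play_rows([
  [[0, 0, 0, 0], [0, 0, 0, 0], [0, 0, 0, 0], [0, 0, 0, 0]],
], grip=0)

```text
t: 28.65
tool_pos: [0.641, 0.0238, 0.0155]
ee_rot: [-0.104, 3.137, 0.001]
ft_force: [-0.4, 0.7, 5.9]
grip_width: 0.0346
finger_force: 59.0
```

Converted, -10 cm / 100 = -0.1, -5 cm / 100 = -0.05.

>>> play_rows([
  [[0, 0, -0.015, 0], [0, 0, -0.05, 0], [0, 0, -0.1, 0], [0, 0, -0.1, 0]],
])

```text
t: 29.15
tool_pos: [0.6422, 0.0246, 0.1191]
ee_rot: [-0.104, 3.132, 0.002]
ft_force: [0.5, 0.1, -0.9]
grip_width: 0.0346
finger_force: 59.8
```

```bash
python3 -c "
from h import *
P,im=look('pics/w12.png')
rep(P,dict(eye_loupe=.135))
go(.4612,-.0268,.115,-3.075)"
```

```text
eye_loupe place 0.77 [0.6925 0.0292] [277. 252.] ray [ 0.4247  0.0277 -0.9049]
   trace 0.6 [640.3  25.9  43.7  35.3] 0.066
t 29.30 tcp [0.6395 0.0227 0.1135] yaw -3.076 q [ 0.48  0.79 -1.01  1.61  0.72  1.15  0.94] 
 GO [18.12 -3.77 -0.14] -0.001
```

View pics/w12.png

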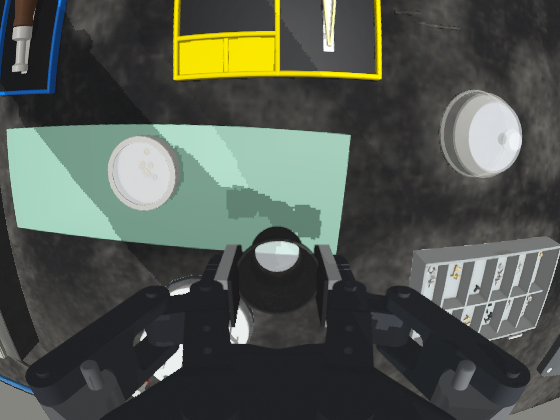

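Loupe held upright between the pads at (278,270).

Converted, 18.1 cm / 100 = 0.181, 12 cm / 100 = 0.12.

>>> play_rows([
  [[0.06, -0.012, -0.01, 0], [0.12, -0.024, -0.01, 0], [0.181, -0.037, 0, 0], [0.181, -0.038, 0.03, 0], [0.181, -0.038, 0.06, 0]],
])

```text
t: 29.92
tool_pos: [0.4604, -0.0281, 0.0523]
ee_rot: [0.101, -3.139, 0.001]
ft_force: [1.3, -0.2, -0.7]
grip_width: 0.0342
finger_force: 59.8
```

Converted, 0.5 cm / 100 = 0.005.

>>> play_rows([
  [[0, 0, 0.005, 0], [0, 0, 0.005, 0]],
])

```text
t: 30.18
tool_pos: [0.4616, -0.0263, 0.0485]
ee_rot: [0.105, -3.139, -0.001]
ft_force: [0.5, 1.0, 0.4]
grip_width: 0.0346
finger_force: 59.8
```

```bash
python3 -c "
from h import *
P,im=look('pics/w13.png')
rep(P,dict(eye_loupe=.07,yellow_tray=.01,brass_tweezers=.009))
go(.4612,-.0268,.0155,-3.075)"
```

```text
eye_loupe place 0.87 [ 0.4796 -0.0249] [276. 254.] ray [ 0.4221  0.0225 -0.9063]
   trace 0.8 [456.8 -25.   41.7  33.8] 0.057
yellow_tray place 0.94 [0.4578 0.0144] [340. 226.] ray [ 0.3235  0.2139 -0.9218]
   trace 0.94 [458.3  13.3 171.8 163.9] 0.073
brass_tweezers place 0.85 [0.4602 0.0563] [401. 232.] ray [ 0.3144  0.3915 -0.8648]
   trace 0.94 [446.9  53.3  99.7  14.7] 0.056
t 30.52 tcp [ 0.4621 -0.0267  0.049 ] yaw -3.076 q [ 0.68  0.67 -1.02  2.1   0.79  0.83  0.81] 
 GO [ 0.09 -0.    3.35] -0.001
```

Converted, 3.3 cm / 100 = 0.033, 3.2 cm / 100 = 0.032.

>>> play_rows([
  [[0, -0.0005, 0.018, 0], [0, -0.0005, 0.03, 0], [0, -0.0005, 0.032, 0], [0, -0.0005, 0.033, 0], [0, -0.0005, 0.033, 0]],
])

```text
t: 31.15
tool_pos: [0.4626, -0.0272, 0.0169]
ee_rot: [-0.104, 3.138, -0.003]
ft_force: [-5.1, -2.4, 24.7]
grip_width: 0.0343
finger_force: 61.8
```

Converted, 0.1 cm / 100 = 0.001.

>>> play_rows([
  [[0, 0, 0.001, 0], [0, 0, 0.001, 0]],
])

```text
t: 31.4
tool_pos: [0.463, -0.0272, 0.0166]
ee_rot: [-0.104, 3.137, -0.004]
ft_force: [-7.7, -3.4, 36.1]
grip_width: 0.0341
finger_force: 62.8
```

Converted, -0.25 cm / 100 = -0.0025.

>>> play_rows([
  [[0, 0, -0.0025, 0], [0, 0, -0.0025, 0], [0, 0, -0.0025, 0]],
])

```text
t: 31.78
tool_pos: [0.4622, -0.0272, 0.0173]
ee_rot: [-0.104, 3.139, -0.0]
ft_force: [-0.7, -1.3, 8.5]
grip_width: 0.0346
finger_force: 60.6
```

>>> play_rows([
  [[0, 0, 0, 0], [0, 0, 0, 0], [0, 0, 0, 0]],
], grip=5)

```text
t: 32.15
tool_pos: [0.4617, -0.0272, 0.0168]
ee_rot: [0.104, -3.14, -0.0]
ft_force: [1.1, -0.6, -0.1]
grip_width: 0.0498
finger_force: 0.0
```

Converted, -18 cm / 100 = -0.18, -14 cm / 100 = -0.14.

>>> play_rows([
  [[0, 0, -0.03, 0], [0, 0, -0.08, 0], [0, 0, -0.14, 0], [0, 0, -0.18, 0], [0, 0, -0.18, 0]],
])

```text
t: 32.78
tool_pos: [0.4634, -0.0268, 0.1997]
ee_rot: [-0.103, 3.135, -0.002]
ft_force: [-0.2, -0.9, -0.6]
grip_width: 0.0499
finger_force: 0.0
```

```bash
python3 -c "
from h import *
P,im=look('pics/w14.png')
rep(P,dict(eye_loupe=.037,yellow_tray=.01,brass_tweezers=.009,small_tin=.018,wood_key=.016,large_tin=.019))
manip.grab_frame('top')
for n,z in dict(eye_loupe=.037,small_tin=.018,large_tin=.019,wood_key=.016,brass_tweezers=.009,steel_tweezers=.005).items():
    m=manip.trace('top',n); 
    if m: print('top',n,round(m[0]['p'],2),*axis('top',m[0]['region'],z))
go(.45,-.0268,.25,-3.075)"
```

```text
eye_loupe place 0.57 [ 0.4649 -0.027 ] [276. 178.] ray [ 0.2089  0.008  -0.9779]
   trace 0.9 [461.1 -26.3  37.5  36.7] 0.066
yellow_tray place 0.86 [0.4601 0.0156] [316. 177.] ray [ 0.1939  0.1299 -0.9724]
brass_tweezers place 0.69 [0.4602 0.0523] [349. 179.] ray [ 0.1906  0.2301 -0.9543]
   trace 0.74 [456.4  53.3 119.5  13.3] 0.119
small_tin place 0.87 [ 0.4659 -0.3125] [ 52. 169.] ray [ 0.1642 -0.6304 -0.7587]
   trace 0.92 [ 460.7 -302.1   52.1   51.2] -0.642
wood_key place 0.77 [ 0.4649 -0.2259] [107. 170.] ray [ 0.1819 -0.4909 -0.852 ]
   trace 0.93 [ 464.7 -228.5  131.    35.1] -0.119
large_tin place 0.84 [ 0.6258 -0.0884] [219. 302.] ray [ 0.5603 -0.1405 -0.8163]
   trace 0.64 [623.7 -70.1  66.6  27.8] -0.205
top small_tin 0.55 [ 464.9 -307.9   42.8   42.7] 1.531
top large_tin 0.89 [626.5 -87.5  59.2  59.2] -0.811
top wood_key 0.88 [ 467.2 -224.3  128.1   27.4] -0.036
top brass_tweezers 0.31 [ 463.8 -309.6   49.4   46. ] 1.549
top steel_tweezers 0.54 [ 512.  -442.8    0.     0. ] 0.0
t 33.77 tcp [ 0.4618 -0.0272  0.1971] yaw -3.075 q [ 0.86  0.47 -1.21  1.94  0.5   1.09  1.07] 
 GO [ 1.17  0.12 -5.29] -0.0
```

```bash
python3 -c "
from rig import manip
print(manip.hand_in())"
```

```text
the job is handed in; nothing more can be done
None
```

I filled both kits in the order asked and handed the job in at about 34 s; each item measured within about 3 mm of the middle of its stripe or spot (brass tweezers last measured cleanly before the loupe went in), and I sent no move to the steel tweezers or the large tin.

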